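Load the chilling-ball carrier and hold it out over the bar mat

ROBOT

A 6-joint arm with a two-finger parallel gripper is mounted at the origin on the work surface. World frame = base frame: x ahead of the robot, y to its left, z up, the work surface at z = 0. Lengths are in m, angles in rad, forces in N, time in s.
With the tool pointing down it reaches from about 0.25 to 0.725 m from the base axis. Payload 4 kg.
Tool frame: the origin (TCP) lies midway between the tips of the shut fingers; the grasp point (between the pads) lies 19 mm behind it; z points along the fingers, y is the direction in which the jaws open and shut (so a half turn about z gives the same grasp; the last joint's range is limited). The gripper opens to 85 mm and grips with 20 to 120 N. Pads are 22 mm wide; open, the fingers measure 114 mm over their backs; the gripper's body (76 mm by 85 mm) begins 54 mm behind the grasp point. The pads swing forward as they close: fully open they stand 13 mm farther back than shut.
Start: joints at [-1.102, 0.241, 0.005, 1.335, 0, 1.571], TCP at [0.226, -0.446, 0.231] pointing down, gripper open.
Joint ranges: [-2.72, 2.72], [-1.05, 1.87], [-1.09, 1.28], [-1.99, 2.15], [-1.42, 1.44], [-3.14, 3.14]. Speed limits (rad/s): [2.79, 2.79, 3.14, 3.14, 3.14, 3.14].

INTERFACE

Orientations are given as a unit quaternion [x, y, z, w].
In Python, from workcell import bot, vision gives the robot as it stands. The module is installed in compiled form; this text tells all that it offers.
- The arm moves only by the tool send_rows, never from a script. Its argument "targets" is a list that holds one entry, the list of rows, each a list of 5 numbers: the shift along the world's x, y, z in cm, then the turn about the world's z in rad, then the finger opening in cm, from 0 to 8.54. A call has 1 to 12 rows; each row is the pose to reach, as a shift and turn from the pose commanded when the call began; what a row does not reach only later rows make up. A row lasts 1/8 s, in which the tool goes at most 62.5 mm and 10.7 degrees, less where a joint would pass 70% of its speed; a pose out of reach is approached as far as the arm can. A call with a gripper value outside its range is refused whole. The fingers move at their own pace and stop on an object; the grip force is fixed at half the most. Time passes only in rows, so rows that repeat a pose let the fingers close. It gives the time, the measured TCP pose, the force and the opening at its end, in the units of the state.
- bot.get_obs(): the state, without advancing time (a new reading comes with each control period).
- vision.camera(name): name is "scene" or "side" or "wrist"; returns the picture (420x560x3 uint8, red, green, blue); there is no depth.
- vision.get_calibration(name): a dict with "vertical_fov" (degrees; the focal length in pixels is half the picture's height over the tangent of half this angle, whatever the lens; pixels are square), "cx", "cy" (the principal point, pixels), "rvec" (rotation vector, rad) and "tvec" (3), from world to camera coordinates, as OpenCV has them; the wrist camera has in their place "T_tool_cam" (4x4, takes a point from camera to tool coordinates, whose origin is the TCP and whose axes are the flange's). Camera axes: x right, y down, z forward; pixel columns grow to the right and rows downward; lengths in m; the calibration is good to about 2 mm. The wrist camera is an equidistant fisheye: a pixel r from the principal point sees the ray r / f radians off the axis. A picture is of the moment at which its call begins: read the wrist's pose just before it. get_calibration takes no time and is no camera call.
- bot.job_done(): hands the job in, once; it reports no verdict.
Trained networks look in the newest picture that a camera, given by its name, has taken for a name from the list of things; names that differ only in an ending like _2 or _b are one class to them, and where a whole thing is asked for, a point or a joint stands for the part that bears it (a point fixed in the world has none). Each returns a list of dicts, best first, with "score" (0 to 1); they miss things now and then, are a little off and sometimes report something else, mostly with a low value. They report only what shows in the picture. A call takes as long as a camera call. They do not tell look-alikes from the thing itself.
- vision.boxes_of(target, camera): "uv" ([column, row] in pixels, amid what is visible of it).
The state is a dict: "clock": time; "joint_pos": joint angles; "joint_vel": joint speeds; "tau": joint torques, N m; "eef_pos": TCP position; "tool_rot": TCP orientation; "ft_force": force on the tool from outside, world axes, zero at the start; "ft_torque": the same for the moment, N m; "grip_width": finger opening in m.
Only numpy, scipy, OpenCV 4.12 (cv2) and the standard library are available. Lean on these libraries where they do the work, as an engineer would, in place of code of your own. Each camera call takes 0.05 s, during which the arm holds its last target.

TASK

Put the two steel chilling balls from the white drying rest into the two empty wells of the wooden carrier, so that each of its four wells holds one ball, while the carrier still stands on the counter. Then lift the loaded carrier by its bar handle and hold it out for your colleague: level and still, centred over the black bar mat, its long sides parallel to the mat's long sides, its underside about 20 cm above the counter. Finish while still holding it there in the gripper, all four balls in their wells, and leave the shaker, mug, jar and tamper where they stand.

Things in the scene. Friction and masses are not known exactly. Their poses are not given: they have to be found in the camera images.
- carrier: the loose wooden carrier: a plate 150 x 200 x 16 mm (x, y, z), about 0.38 kg, with four square blind wells (30 mm wide, 13 mm deep) in its top and a dark steel bar handle bridging its middle. Origin: centre of its underside; x along the short side, y along the long side, z up. It stands on the counter.
- handle (a point): centre of the carrier's bar handle, 67 mm above the carrier's underside. The bar lies along the carrier's x: 100 mm long, 12 mm wide (along carrier y), 18 mm high; its top is 76 mm above the carrier's underside. Two 12 x 12 mm posts carry it, 42 mm either side of the middle along the bar; the rest of the bar is free underneath.
- well0 (a point): where the centre of a ball lies when it sits in this well of the carrier: carrier frame x 46, y 60 mm, 14.6 mm above the plate's top (30.6 mm above the carrier's underside). A ball rests on the well's rim, not its floor. At the start two wells of the carrier are full and two empty.
- well1 (a point): where the centre of a ball lies when it sits in this well of the carrier: carrier frame x 46, y -60 mm, 14.6 mm above the plate's top (30.6 mm above the carrier's underside). A ball rests on the well's rim, not its floor. At the start two wells of the carrier are full and two empty.
- well2 (a point): where the centre of a ball lies when it sits in this well of the carrier: carrier frame x -46, y 60 mm, 14.6 mm above the plate's top (30.6 mm above the carrier's underside). A ball rests on the well's rim, not its floor. At the start two wells of the carrier are full and two empty.
- well3 (a point): where the centre of a ball lies when it sits in this well of the carrier: carrier frame x -46, y -60 mm, 14.6 mm above the plate's top (30.6 mm above the carrier's underside). A ball rests on the well's rim, not its floor. At the start two wells of the carrier are full and two empty.
- ball0_center (a point): centre of a plain steel chilling ball, 44 mm in diameter, about 0.09 kg. Four alike: two already sit in wells of the carrier, two in the white drying rest; which is which differs from run to run.
- ball1_center (a point): centre of a plain steel chilling ball, 44 mm in diameter, about 0.09 kg. Four alike: two already sit in wells of the carrier, two in the white drying rest; which is which differs from run to run.
- ball2_center (a point): centre of a plain steel chilling ball, 44 mm in diameter, about 0.09 kg. Four alike: two already sit in wells of the carrier, two in the white drying rest; which is which differs from run to run.
- ball3_center (a point): centre of a plain steel chilling ball, 44 mm in diameter, about 0.09 kg. Four alike: two already sit in wells of the carrier, two in the white drying rest; which is which differs from run to run.
- rest: the fixed white plastic drying rest: a bar 170 x 56 x 16 mm (x, y, z) with two square seats on its long axis, 50 mm either side of its middle (along its x), the same as the carrier's wells: the centre of a ball in it lies 30.6 mm above the counter. Origin: centre of the underside.
- mat: the fixed black ribbed rubber bar mat lying flat on the counter, 110 x 180 mm (x, y), 3 mm thick. Origin: centre of its underside; x along the short side, y along the long side.
- shaker: bystander: closed steel cocoa shaker with a domed top, 66 mm across, 100 mm tall; stands loose on the counter. Origin: centre of its underside.
- cup: bystander: white coffee mug, 72 mm across, 60 mm tall, side handle; stands loose on the counter. Origin: centre of its underside.
- jar: bystander: closed amber glass jar, 72 mm across, 80 mm tall; stands loose on the counter. Origin: centre of its underside.
- tamper: bystander: dark steel coffee tamper, 58 mm across, 84 mm tall; stands loose on the counter. Origin: centre of its underside.
Not all that is in view belongs to the job. Of the things like the carrier, leave any that is turquoise or yellow; of the rest the larger one is meant.

How it is judged:
By the outcome, as a careful person would: the job done as asked, in the order asked, and still so for the second after the job is handed in, while the arm keeps its last pose, push and grip.
It also fails if it takes over 72 s, if anything falls off the work surface, if the arm or the gripper's body presses on something with over 40 N, if the wrist force passes 120 N, or if a joint passes its speed limit or range.

## Working session

There is one attempt and no reset: what is moved stays moved. The work goes in short steps, Python scripts to look and compute and a tool call to move; the robot and the scene stay as the last step left them, time stands still between calls to the robot, and variables do not carry over. Pictures are saved under pics/ and viewed, and the job is handed in when it is done.

Besides the shell and the picture viewer there is one more tool, called after "Call:" in YAML: its name, and indented under it one key for each argument. send_rows: Moves the arm, as the interface text tells. Its arguments: {"type":"object","properties":{"targets":{"type":"array"}},"required":["targets"]}

```bash
mkdir -p pics
cat > h.py <<'E'
import numpy as np, cv2
from workcell import bot, vision
def snap(n,f):
    im=vision.camera(n); cv2.imwrite('pics/'+f,cv2.cvtColor(im,cv2.COLOR_RGB2BGR)); return im
def ray(n,u,v):
    c=vision.get_calibration(n); f=210/np.tan(np.radians(c['vertical_fov'])/2)
    R=cv2.Rodrigues(np.array(c['rvec'],float))[0]; t=np.array(c['tvec'],float).ravel()
    d=R.T@np.array([(u-c['cx'])/f,(v-c['cy'])/f,1]); return -R.T@t,d
def atz(n,u,v,z):
    o,d=ray(n,u,v); return o+d*(z-o[2])/d[2]
def proj(n,p):
    c=vision.get_calibration(n); f=210/np.tan(np.radians(c['vertical_fov'])/2)
    R=cv2.Rodrigues(np.array(c['rvec'],float))[0]; t=np.array(c['tvec'],float).ravel()
    q=R@np.array(p,float)+t; return np.array([c['cx']+f*q[0]/q[2],c['cy']+f*q[1]/q[2]])
E
python3 - <<'E'
from h import *
for n in ('scene','side','wrist'): snap(n,n+'0.png')
np.set_printoptions(precision=3,suppress=True)
for n in ('scene','side'): print(n,vision.get_calibration(n), ray(n,280,210))
print(vision.get_calibration('wrist')); print(bot.get_obs())
for t in ('carrier','handle','ball0_center','rest','mat','shaker','cup','jar','tamper'):
  for c in('scene','side'):
    print(t,c,[(np.round(r['uv']),round(r['score'],2)) for r in vision.boxes_of(t,c)])
E
```

```text
scene {'vertical_fov': 49.45639814122966, 'cx': 283.8651554039857, 'cy': 207.74427033465355, 'rvec': array([ 1.607,  1.749, -0.866]), 'tvec': array([ 0.004, -0.268,  1.588])} (array([1.422, 0.113, 0.747]), array([-0.79 , -0.073, -0.609]))
side {'vertical_fov': 42.28624351086066, 'cx': 277.7168450502804, 'cy': 201.6791651497668, 'rvec': array([ 0.456, -2.533,  1.49 ]), 'tvec': array([0.542, 0.136, 1.153])} (array([0.194, 1.072, 0.675]), array([ 0.288, -0.817, -0.501]))
{'vertical_fov': 65.70646984690485, 'cx': 287.38780370354897, 'cy': 210.9108580780097, 'T_tool_cam': array([[-0.   , -0.955, -0.298,  0.075],
       [ 1.   , -0.   , -0.001,  0.001],
       [ 0.001, -0.298,  0.955, -0.142],
       [ 0.   ,  0.   ,  0.   ,  1.   ]])}
{'clock': 0.15, 'joint_pos': array([-1.102,  0.241,  0.004,  1.335, -0.   ,  1.571]), 'joint_vel': array([-0.001, -0.001,  0.003,  0.001,  0.002, -0.   ]), 'tau': array([  0.   , -37.263,  25.264,   0.012,   0.   ,  -0.   ]), 'eef_pos': array([ 0.226, -0.446,  0.231]), 'tool_rot': array([ 0.973,  0.232, -0.   , -0.001]), 'ft_force': array([ 0.321,  0.737, -0
[... 664 characters left out ...]
246., 213.]), 0.78)]
ball0_center side [(array([307., 197.]), 0.79), (array([342., 208.]), 0.23), (array([354., 183.]), 0.18)]
rest scene [(array([254., 213.]), 0.81)]
rest side [(array([325., 212.]), 0.64)]
mat scene [(array([182., 204.]), 0.67)]
mat side [(array([353., 185.]), 0.74), (array([266., 262.]), 0.35)]
shaker scene [(array([207., 284.]), 0.78)]
shaker side [(array([224., 169.]), 0.65)]
cup scene [(array([285., 295.]), 0.78), (array([120., 260.]), 0.62), (array([342., 228.]), 0.26)]
cup side [(array([187., 202.]), 0.96)]
jar scene [(array([383., 282.]), 0.92)]
jar side [(array([161., 250.]), 0.8)]
tamper scene [(array([120., 258.]), 0.95)]
tamper side [(array([276., 144.]), 0.63)]
```

View pics/scene0.png

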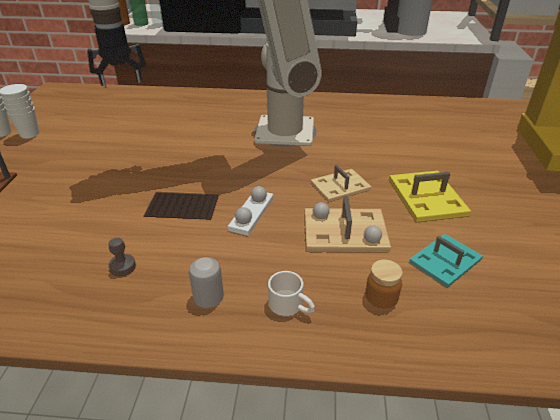

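View pics/side0.png

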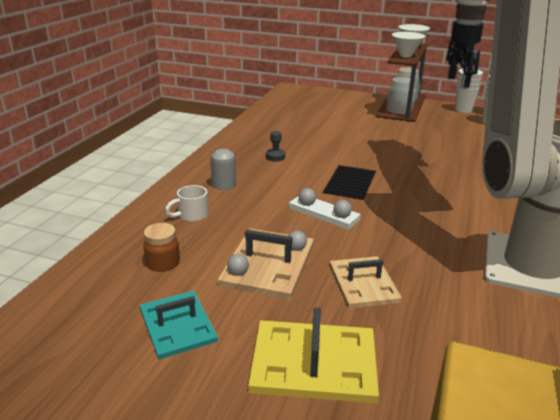

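Run:
```python
import cv2
a=cv2.imread('pics/scene0.png')[150:310,290:490]; cv2.imwrite('pics/c1.png',cv2.resize(a,None,fx=4,fy=3.75,interpolation=2))
a=cv2.imread('pics/side0.png')[150:420,120:420]; cv2.imwrite('pics/c2.png',cv2.resize(a,None,fx=2.2,fy=2.2,interpolation=2))
```

```text
(no output)
```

View pics/c1.png

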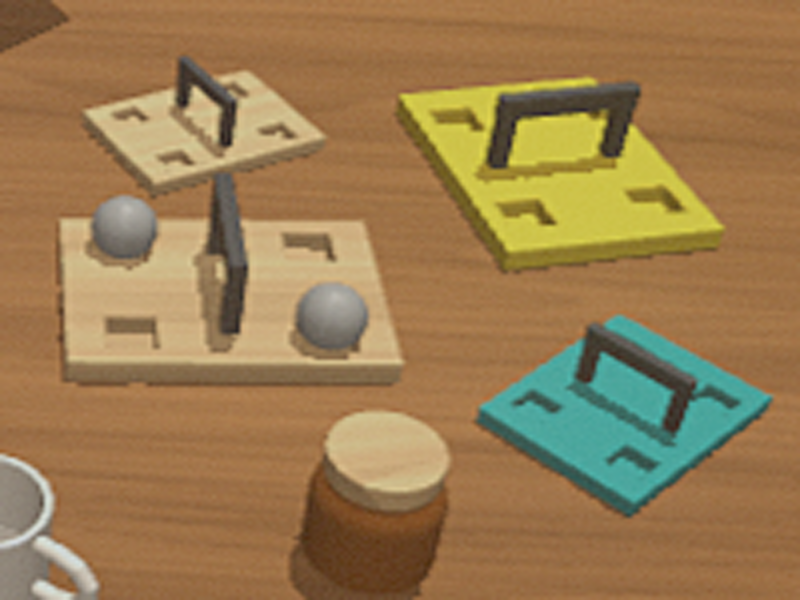

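View pics/c2.png

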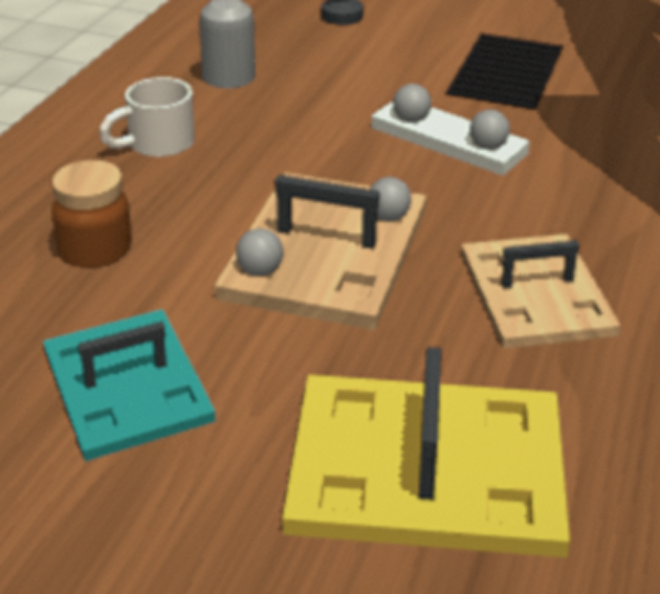

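Candidates in the scene picture: yellow (428,194), teal (446,260), small wood (340,184) and large wood (346,230). The large wooden one fits, since it isn't turquoise or yellow and is the bigger of the other two; the crop confirms that. It has two full wells and two empty ones. Next I'll zoom in on the rest and mat.

Run:
```python
import cv2
a=cv2.imread('pics/scene0.png')[175:245,140:280]; cv2.imwrite('pics/c3.png',cv2.resize(a,None,fx=5.5,fy=5.5,interpolation=2))
a=cv2.imread('pics/side0.png')[155:235,280:390]; cv2.imwrite('pics/c4.png',cv2.resize(a,None,fx=7,fy=7,interpolation=2))
```

```text
(no output)
```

View pics/c3.png

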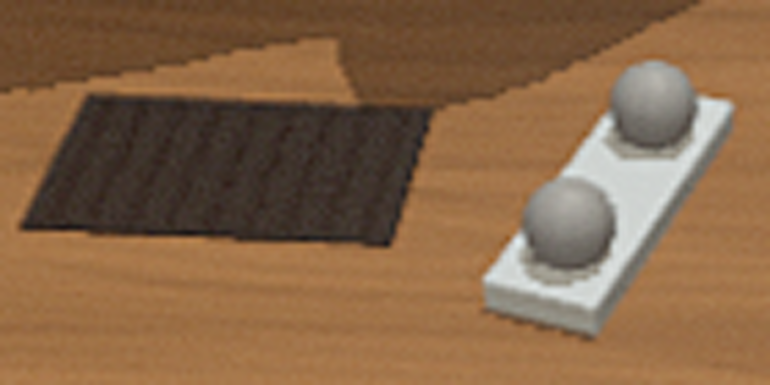

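View pics/c4.png

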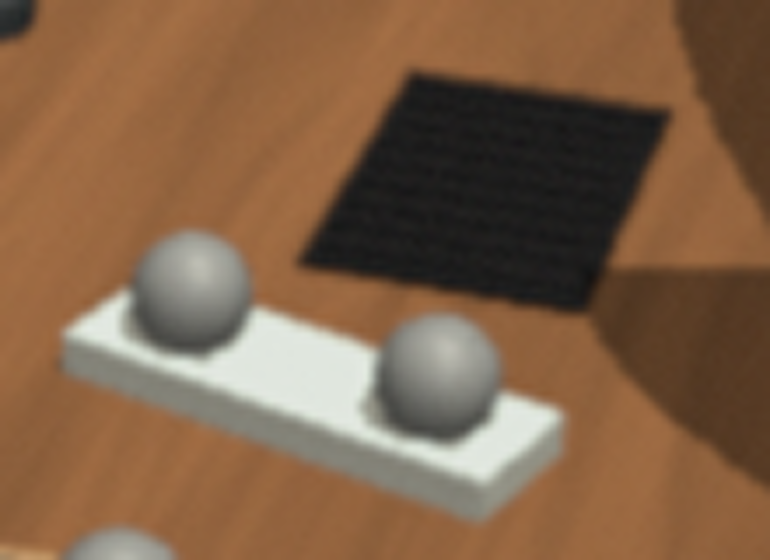

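View pics/wrist0.png

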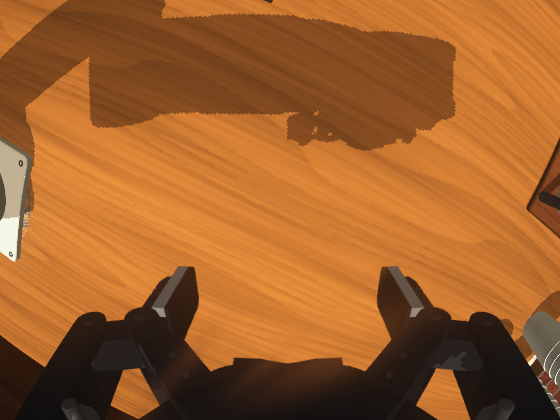

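```bash
cat > fit.py <<'E'
from h import *
from scipy.optimize import least_squares
np.set_printoptions(precision=4,suppress=True)
def o(p,s,off): return [(p[0]+.5)/s[0]-.5+off[0],(p[1]+.5)/s[1]-.5+off[1]]
S1=((4,3.75),(290,150)); S2=((2.2,2.2),(120,150)); S3=((5.5,5.5),(140,175)); S4=((7,7),(280,155))
def fit(obs,x0):
    def P(x,l): 
        c,s=np.cos(x[2]),np.sin(x[2]); return [x[0]+c*l[0]-s*l[1],x[1]+s*l[0]+c*l[1],l[2]]
    def f(x,ob=obs): return np.concatenate([proj(n,P(x,l))-uv for n,uv,l in ob])
    for cams in (('scene',),('side',),('scene','side')):
        ob=[a for a in obs if a[0] in cams]
        r=least_squares(lambda x:f(x,ob),x0,loss='soft_l1'); print(cams,r.x,'rms',np.sqrt(np.mean(r.fun**2)))
    print(r.fun.reshape(-1,2).round(1).tolist())
    return r.x
h=(.075,.1,.016)
q=lambda n,S,p,l:(n,o(p,*S),l)
print('carrier, long axis ~ world y')
# scene: left = -y? camera looks toward -x from +x => image left = -y ; back=-x
fit([q('scene',S1,(60,220),(-.075,-.1,.016)),q('scene',S1,(362,220),(-.075,.1,.016)),q('scene',S1,(403,362),(.075,.1,.016)),q('scene',S1,(66,362),(.075,-.1,.016)),
 q('side',S2,(217,288),(.075,.1,.016)),q('side',S2,(375,320),(-.075,.1,.016)),q('side',S2,(427,198),(-.075,-.1,.016)),
 q('scene',S1,(125,226),(-.046,-.06,.0306)),q('scene',S1,(332,316),(.046,.06,.0306)),q('side',S2,(259,252),(.046,.06,.0306)),q('side',S2,(389,199),(-.046,-.06,.0306))],[.45,.1,0])
print('mat')
fit([q('scene',S3,(87,95),(-.055,-.09,.003)),q('scene',S3,(434,107),(-.055,.09,.003)),q('scene',S3,(390,246),(.055,.09,.003)),q('scene',S3,(22,229),(.055,-.09,.003)),
 q('side',S4,(412,72),(.055,-.09,.003)),q('side',S4,(670,112),(-.055,-.09,.003)),q('side',S4,(585,312),(-.055,.09,.003)),q('side',S4,(300,264),(.055,.09,.003))],[.4,-.25,0])
print('rest') # x axis toward robot-far? back ball=-x end, front ball = +x end
fit([q('scene',S3,(653,105),(-.05,0,.0306)),q('scene',S3,(569,222),(.05,0,.0306)),q('scene',S3,(735,103),(-.085,.028,.016)),q('scene',S3,(485,283),(.085,-.028,.016)),q('scene',S3,(600,312),(.085,.028,.016)),
 q('side',S4,(191,291),(.05,0,.0306)),q('side',S4,(438,376),(-.05,0,.0306)),q('side',S4,(62,337),(.085,.028,.016)),q('side',S4,(482,487),(-.085,.028,.016)),q('side',S4,(565,418),(-.085,-.028,.016))],[.4,-.1,0])
for nm,a,b in (('shaker',(206,283,.05),(224,169,.05)),('cup',(284,295,.03),(190,203,.03)),('jar',(384,284,.04),(161,248,.04)),('tamper',(120,258,.03),(276,146,.04))):
    print(nm,atz('scene',*a)[:2],atz('side',*b)[:2])
E
python3 fit.py
```

```text
carrier, long axis ~ world y
('scene',) [0.5254 0.1948 0.0777] rms 0.23902892842158072
('side',) [0.5264 0.1979 0.0682] rms 0.715336943506877
('scene', 'side') [0.5266 0.1955 0.0726] rms 0.6568851657119977
[[0.4, -0.2], [0.5, 0.4], [0.2, 0.7], [0.5, -0.0], [-0.6, -1.0], [1.0, -1.8], [0.1, -1.1], [0.1, 0.6], [0.1, 0.3], [0.7, 0.4], [0.5, 0.4]]
mat
('scene',) [ 0.4565 -0.2438  0.0159] rms 0.29347021764521447
('side',) [ 0.4553 -0.2417  0.0179] rms 0.3053997734127383
('scene', 'side') [ 0.4559 -0.2436  0.0175] rms 0.3568867580768693
[[0.1, -0.0], [0.1, 0.4], [0.5, -0.5], [-0.2, -0.3], [-0.4, -0.4], [0.5, -0.4], [0.2, -0.3], [-0.5, -0.4]]
rest
('scene',) [ 0.4745 -0.0506 -0.2638] rms 0.3733362109694328
('side',) [ 0.476  -0.0499 -0.2778] rms 0.40292278465087894
('scene', 'side') [ 0.4758 -0.0501 -0.2704] rms 0.43962547810612373
[[0.4, 0.7], [0.4, 0.8], [-0.1, 0.5], [0.1, -0.0], [-0.5, -0.3], [0.0, 0.7], [0.0, 0.6], [0.3, -0.4], [0.5, -0.5], [-0.0, -0.5]]
shaker [ 0.7783 -0.1015] [ 0.7644 -0.0971]
cup [0.7793 0.0612] [0.7791 0.067 ]
jar [0.7399 0.2689] [0.7355 0.2736]
tamper [ 0.7006 -0.3188] [ 0.6972 -0.3125]
```

Call:
send_rows:
  targets:
    - [[24.0, 38.5, 2, 2.747, 8.5], [24.0, 38.5, 2, 2.747, 8.5], [24.0, 38.5, 2, 2.747, 8.5], [24.0, 38.5, 2, 2.747, 8.5], [24.0, 38.5, 2, 2.747, 8.5], [24.0, 38.5, 2, 2.747, 8.5], [24.0, 38.5, 2, 2.747, 8.5], [24.0, 38.5, 2, 2.747, 8.5], [24.0, 38.5, 2, 2.747, 8.5], [24.0, 38.5, 2, 2.747, 8.5], [24.0, 38.5, 2, 2.747, 8.5], [24.0, 38.5, 2, 2.747, 8.5]]

```text
clock: 2.55
eef_pos: [0.4659, -0.061, 0.2513]
tool_rot: [0.207, 0.978, -0.0, 0.0]
ft_force: [0.4, 0.1, 0.8]
grip_width: 0.0853
```

Call:
send_rows:
  targets:
    - [[0, 0, 0, 0.491, 8.5], [0, 0, 0, 0.491, 8.5], [0, 0, 0, 0.491, 8.5], [0, 0, 0, 0.491, 8.5]]

```text
clock: 3.05
eef_pos: [0.4659, -0.061, 0.2513]
tool_rot: [-0.033, 0.999, -0.0, 0.0]
ft_force: [-0.2, -0.1, 0.3]
grip_width: 0.085
```

```bash
cat >> h.py <<'E'
from scipy.spatial.transform import Rotation as Rot
def wproj(p,obs):
    c=vision.get_calibration('wrist'); f=210/np.tan(np.radians(c['vertical_fov'])/2)
    R=Rot.from_quat(obs['tool_rot']).as_matrix(); T=np.array(c['T_tool_cam'])
    q=T[:3,:3].T@(R.T@(np.array(p)-obs['eef_pos'])-T[:3,3])
    r=np.hypot(q[0],q[1]); th=np.arctan2(r,q[2]); return np.array([c['cx']+f*th*q[0]/r,c['cy']+f*th*q[1]/r])
def wray(u,v,obs,z):
    c=vision.get_calibration('wrist'); f=210/np.tan(np.radians(c['vertical_fov'])/2)
    R=Rot.from_quat(obs['tool_rot']).as_matrix(); T=np.array(c['T_tool_cam'])
    d=np.array([u-c['cx'],v-c['cy']]); r=np.hypot(*d); th=r/f
    q=np.array([*(np.sin(th)*d/r),np.cos(th)])
    o=R@T[:3,3]+obs['eef_pos']; w=R@T[:3,:3]@q; return o+w*(z-o[2])/w[2]
E
python3 - <<'E'
from h import *
ob=bot.get_obs(); im=snap('wrist','w1.png'); print(ob['eef_pos'],ob['tool_rot'],ob['joint_pos'])
for nm,p in (('b near',(.427,-.037,.0306)),('b far',(.523,-.063,.0306))):
    print(nm,wproj(p,ob))
print([(r['uv'],r['score']) for r in vision.boxes_of('ball0_center','wrist')])
E
```

```text
[ 0.46589753 -0.06104698  0.25134693] [-3.34031411e-02  9.99441959e-01 -9.24851923e-06  3.41468663e-05] [-1.30284063e-01  1.72669014e-01 -2.86263760e-02  1.36943054e+00
 -7.12039647e-06 -1.97102776e-01]
b near [312.19104281 147.67518138]
b far [283.51177935 227.03028095]
[([280.3, 226.3], 0.97)]
```

View pics/w1.png

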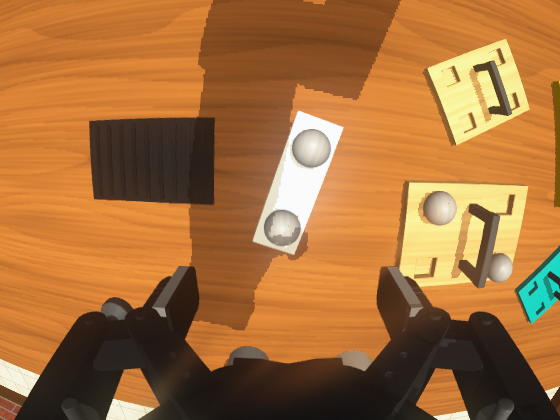

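The ball positions agree between cameras to about 1 px: predicted (312,148) and (283.5,227), seen (311,148) and (282,227). I'll pick the near ball.

Call:
send_rows:
  targets:
    - [[-3.9, 2.4, -6, 0, 8.5], [-3.9, 2.4, -12, 0, 8.5], [-3.9, 2.4, -18, 0, 8.5], [-3.9, 2.4, -21, 0, 8.5], [-3.9, 2.4, -23.3, 0, 8.5], [-3.9, 2.4, -23.3, 0, 8.5], [-3.9, 2.4, -23.3, 0, 6], [-3.9, 2.4, -23.3, 0, 4], [-3.9, 2.4, -23.3, 0, 3], [-3.9, 2.4, -23.3, 0, 3], [-3.9, 2.4, -23.3, 0, 3]]

```text
clock: 4.53
eef_pos: [0.4282, -0.0371, 0.0198]
tool_rot: [-0.034, 0.999, -0.0, 0.002]
ft_force: [-0.8, -0.5, 4.5]
grip_width: 0.0411
```

Run:
```python
from h import *
print(bot.get_obs()['grip_width']);snap('wrist','w2.png')
```

```text
0.041050469580995064
```

View pics/w2.png

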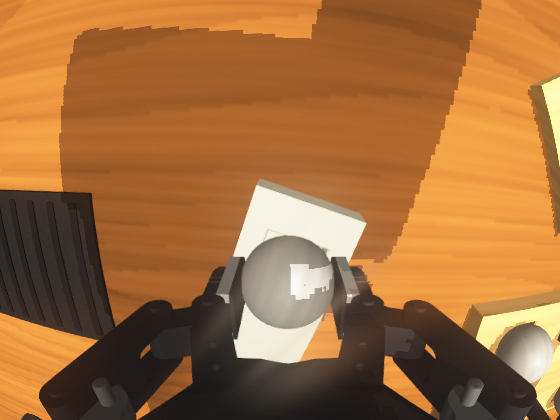

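Call:
send_rows:
  targets:
    - [[0, 0, 0.5, 0, 3], [0, 0, 1, 0, 3], [0, 0, 1.5, 0, 3], [0, 0, 1.5, 0, 3]]

```text
clock: 5.08
eef_pos: [0.4273, -0.0371, 0.0338]
tool_rot: [-0.034, 0.999, -0.0, 0.001]
ft_force: [0.0, 0.4, -0.2]
grip_width: 0.0409
```

Run:
```python
from h import *
print(bot.get_obs()['grip_width']);snap('wrist','w3.png');a=snap('side','s3.png')
cv2.imwrite('pics/s3c.png',cv2.resize(a[150:250,260:420,::-1],None,fx=5,fy=5,interpolation=2))
```

```text
0.04093153704750757
```

View pics/s3c.png

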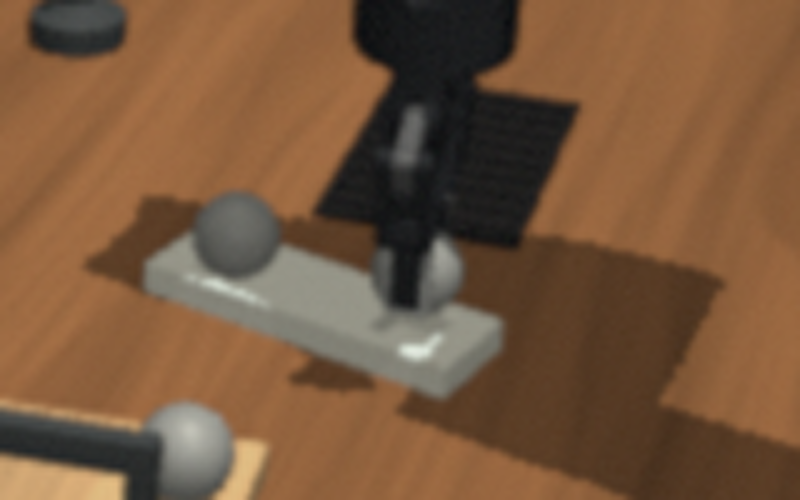

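View pics/w3.png

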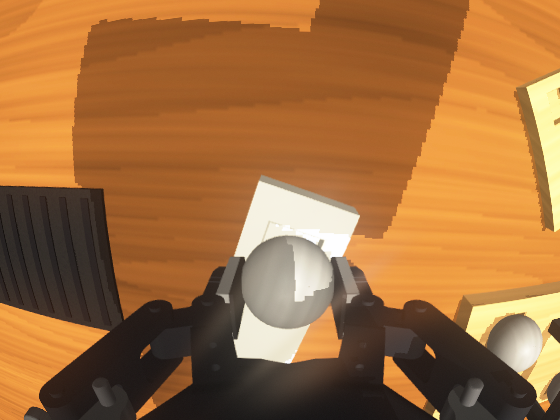

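Run:
```python
from h import *
ob=bot.get_obs();e=ob['eef_pos']; print(e,wproj(e+[0,0,.0108],ob))
for z in (.006,.0108,.014): print(z,wray(288,282,ob,e[2]+z)-e)
print(ob['joint_pos'])
```

```text
[ 0.42687148 -0.03705081  0.03331215] [289.95108065 283.12557749]
0.006 [ 0.00219297 -0.00074522  0.006     ]
0.0108 [-0.00054324 -0.00094281  0.0108    ]
0.014 [-0.00236739 -0.00107453  0.014     ]
[-8.65870490e-02  3.04624687e-01 -4.87777427e-01  7.78380272e-01
  1.11102497e-05 -1.54750193e-01]
```

Call:
send_rows:
  targets:
    - [[0, 0, 6, 0, 3], [4, 5, 10, 0, 3], [8, 9, 10, 0, 3], [12, 13, 10, 0, 3], [14, 16.6, 10, 0, 3], [14.9, 17.6, 10, 0, 3], [14.9, 17.6, 10, 0, 3], [14.9, 17.6, 10, 0, 3]]

```text
clock: 6.18
eef_pos: [0.5749, 0.1377, 0.133]
tool_rot: [-0.033, 0.999, -0.0, -0.001]
ft_force: [0.1, -0.4, -0.2]
grip_width: 0.0414
```

Run:
```python
from h import *
ob=bot.get_obs();snap('wrist','w4.png');print(ob['eef_pos'],ob['grip_width'])
x,y,a=.526,.1955,.074
c,s=np.cos(a),np.sin(a)
for l in ((.046,.06,.0306),(.046,-.06,.016),(-.046,.06,.016),(-.046,-.06,.0306),(-.075,-.1,.016),(-.075,.1,.016),(.075,-.1,.016)):
  print(l,wproj((x+c*l[0]-s*l[1],y+s*l[0]+c*l[1],l[2]),ob))
```

```text
[0.5749272  0.13766106 0.13298002] 0.041386754112706974
(0.046, 0.06, 0.0306) [432.3949852  211.70377468]
(0.046, -0.06, 0.016) [290.44766277 207.52928357]
(-0.046, 0.06, 0.016) [432.96050835 101.56378641]
(-0.046, -0.06, 0.0306) [289.92411221  93.81106828]
(-0.075, -0.1, 0.016) [238.60645978  60.52017256]
(-0.075, 0.1, 0.016) [472.68630907  73.90405452]
(0.075, -0.1, 0.016) [244.38666937 239.9740321 ]
```

View pics/w4.png

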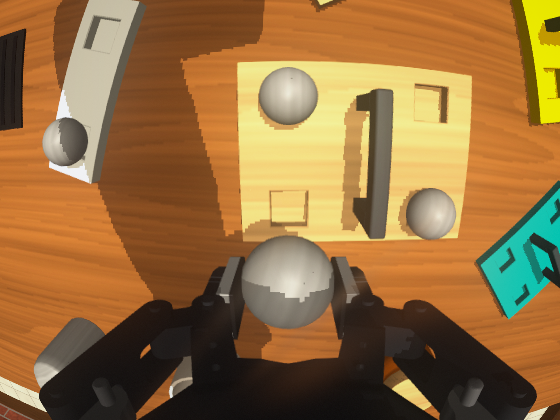

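```bash
cat > wf.py <<'E'
from h import *
from scipy.optimize import least_squares
def wfit(pts,ob,x0=(.526,.1955,.074)):
    def f(x):
        c,s=np.cos(x[2]),np.sin(x[2])
        return np.concatenate([wproj((x[0]+c*l[0]-s*l[1],x[1]+s*l[0]+c*l[1],l[2]),ob)-uv for uv,l in pts])
    r=least_squares(f,x0,loss='soft_l1'); print(r.x.round(4),r.fun.reshape(-1,2).round(1).tolist()); return r.x
def W(x,l):
    c,s=np.cos(x[2]),np.sin(x[2]); return np.array((x[0]+c*l[0]-s*l[1],x[1]+s*l[0]+c*l[1]))
E
python3 - <<'E'
from wf import *
ob=bot.get_obs()
x=wfit([((288.5,207),(.046,-.06,.016)),((431.5,104),(-.046,.06,.016)),((288,96),(-.046,-.06,.0306)),((431,214),(.046,.06,.0306)),((238,62),(-.075,-.1,.016)),((471,76),(-.075,.1,.016)),((243,241),(.075,-.1,.016)),((458,237),(.075,.1,.016))],ob)
print(W(x,(.046,-.06)),W(x,(-.046,.06)),W(x,(0,0)),ob['eef_pos'])
E
```

```text
[0.5278 0.1943 0.0706] [[0.3, 2.0], [0.2, -0.6], [0.5, -0.4], [-0.3, -0.5], [-0.6, 0.0], [0.7, -0.3], [-0.1, 0.1], [-0.7, 0.7]]
[0.57787317 0.13771569] [0.47763578 0.25092552] [0.52775447 0.19432061] [0.57504113 0.13752794 0.13321194]
```

Call:
send_rows:
  targets:
    - [[0.2, 0.1, -4, 0, 3], [0.2, 0.1, -7, 0, 3], [0.2, 0.1, -9, 0, 3], [0.2, 0.1, -10.3, 0, 3], [0.2, 0.1, -11.2, 0, 3], [0.2, 0.1, -11.2, 0, 3], [0.2, 0.1, -11.2, 0, 3]]

```text
clock: 7.1
eef_pos: [0.5781, 0.1394, 0.0219]
tool_rot: [-0.034, 0.999, -0.0, 0.0]
ft_force: [-0.1, -2.5, -0.8]
grip_width: 0.0411
```

Call:
send_rows:
  targets:
    - [[0, 0, -0.1, 0, 3], [0, 0, -0.1, 0, 5], [0, 0, -0.1, 0, 6], [0, 0, -0.1, 0, 6], [0, 0, -0.1, 0, 6], [0, 0, 3, 0, 6], [0, 0, 8, 0, 6], [0, 0, 13, 0, 6], [-3, -5, 18, 0, 6], [-6, -8, 18, 0, 6], [-6, -10, 18, 0, 6], [-6, -10, 18, 0, 6]]

```text
clock: 8.6
eef_pos: [0.518, 0.0397, 0.2022]
tool_rot: [-0.033, 0.999, 0.001, 0.001]
ft_force: [-0.2, 0.2, 0.6]
grip_width: 0.0603
```

Run:
```python
from h import *
ob=bot.get_obs();snap('wrist','w5.png');print(ob['eef_pos'],ob['grip_width'])
print(wproj((.523,-.063,.0306),ob))
```

```text
[0.5180098  0.03974861 0.20218751] 0.06027384138145738
[187.63806886 188.81240035]
```

View pics/w5.png

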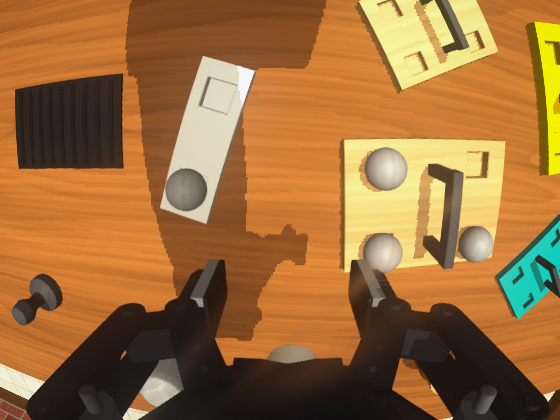

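Call:
send_rows:
  targets:
    - [[0.5, -5, 0, 0, 8.5], [0.5, -10.3, -2, 0, 8.5], [0.5, -10.3, -8, 0, 8.5], [0.5, -10.3, -13, 0, 8.5], [0.5, -10.3, -16.5, 0, 8.5], [0.5, -10.3, -18.3, 0, 8.5], [0.5, -10.3, -18.3, 0, 8.5], [0.5, -10.3, -18.3, 0, 5], [0.5, -10.3, -18.3, 0, 3], [0.5, -10.3, -18.3, 0, 3], [0.5, -10.3, -18.3, 0, 3], [0.5, -10.3, -18.3, 0, 3]]

```text
clock: 10.15
eef_pos: [0.5243, -0.0638, 0.02]
tool_rot: [-0.034, 0.999, -0.001, 0.002]
ft_force: [-0.9, -1.5, 5.0]
grip_width: 0.0411
```

Call:
send_rows:
  targets:
    - [[0, 0, 3, 0, 3], [0, 0, 8, 0, 3], [0, 0, 12, 0, 3], [0, 0, 12, 0, 3]]

```text
clock: 10.65
eef_pos: [0.5257, -0.0633, 0.1424]
tool_rot: [-0.034, 0.999, -0.0, 0.004]
ft_force: [0.7, -0.4, -2.7]
grip_width: 0.0413
```

Run:
```python
from h import *
ob=bot.get_obs();snap('wrist','w6.png');e=ob['eef_pos'];print(e,ob['grip_width'])
print(wproj(e+[0,0,.0108],ob))
```

```text
[ 0.52573405 -0.06326166  0.14241398] 0.04131951003793706
[289.92447528 283.29916932]
```

View pics/w6.png

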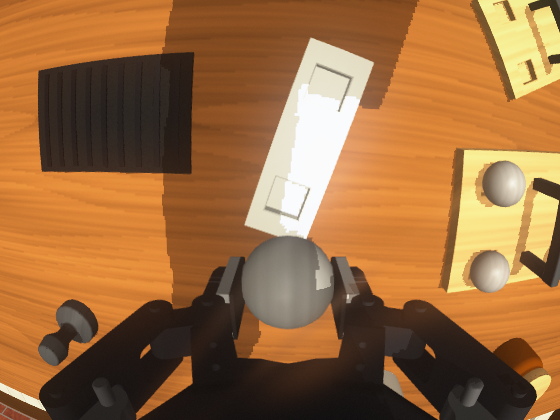

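Call:
send_rows:
  targets:
    - [[-1, 6, 0, 0, 3], [-2, 12, 0, 0, 3], [-3, 18, 0, 0, 3], [-4, 24, 0, 0, 3], [-4.6, 29, 0, 0, 3], [-4.6, 31.5, 0, 0, 3], [-4.6, 31.5, 0, 0, 3], [-4.6, 31.5, 0, 0, 3], [-4.6, 31.5, 0, 0, 3]]

```text
clock: 11.82
eef_pos: [0.4767, 0.2506, 0.1378]
tool_rot: [-0.033, 0.999, -0.0, -0.001]
ft_force: [0.6, -0.2, -0.6]
grip_width: 0.0413
```

Run:
```python
from h import *
ob=bot.get_obs();snap('wrist','w7.png');e=ob['eef_pos'];print(e,ob['grip_width'])
x,y,a=.5275,.1945,.072
c,s=np.cos(a),np.sin(a)
for l in ((.046,.06,.0306),(.046,-.06,.0306),(-.046,.06,.016),(-.046,-.06,.0306),(-.075,-.1,.016),(-.075,.1,.016),(.075,.1,.016)):
  print(l,wproj((x+c*l[0]-s*l[1],y+s*l[0]+c*l[1],l[2]),ob).round(1))
```

```text
[0.47668428 0.25059941 0.13777375] 0.04129816788433893
(0.046, 0.06, 0.0306) [289.8 306.4]
(0.046, -0.06, 0.0306) [164.5 302.5]
(-0.046, 0.06, 0.016) [289.3 204.9]
(-0.046, -0.06, 0.0306) [149.  210.8]
(-0.075, -0.1, 0.016) [113.6 175.9]
(-0.075, 0.1, 0.016) [337.4 171.1]
(0.075, 0.1, 0.016) [329.7 321.3]
```

View pics/w7.png

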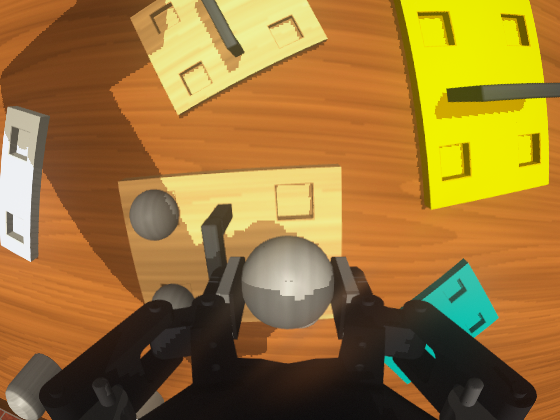

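Run:
```python
from wf import *
ob=bot.get_obs()
x=wfit([((295,200.5),(-.046,.06,.016)),((154,214),(-.046,-.06,.0306)),((119,182),(-.075,-.1,.016)),((341,167),(-.075,.1,.016))],ob)
print(W(x,(.046,-.06)),W(x,(-.046,.06)),ob['eef_pos'])
im=cv2.imread('pics/w7.png')[150:350,100:360]; cv2.imwrite('pics/w7c.png',cv2.resize(im,None,fx=3,fy=3))
```

```text
[0.5277 0.2016 0.1201] [[-0.1, 1.6], [0.6, 0.4], [-1.5, -0.6], [0.3, -1.0]]
[0.58053515 0.14754796] [0.47481767 0.25565815] [0.4768974  0.25069122 0.13799222]
```

View pics/w7c.png

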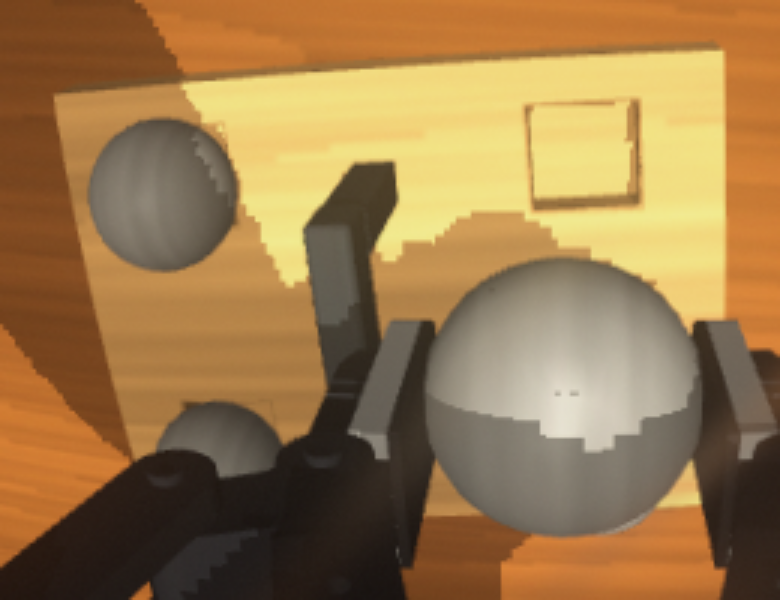

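Run:
```python
from h import *
a=snap('scene','sc8.png');b=snap('side','si8.png')
cv2.imwrite('pics/sc8c.png',cv2.resize(a[150:310,290:490,::-1],None,fx=4,fy=3.75,interpolation=2))
cv2.imwrite('pics/si8c.png',cv2.resize(b[180:330,180:400,::-1],None,fx=3.6,fy=3.6,interpolation=2))
```

```text
(no output)
```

View pics/sc8c.png

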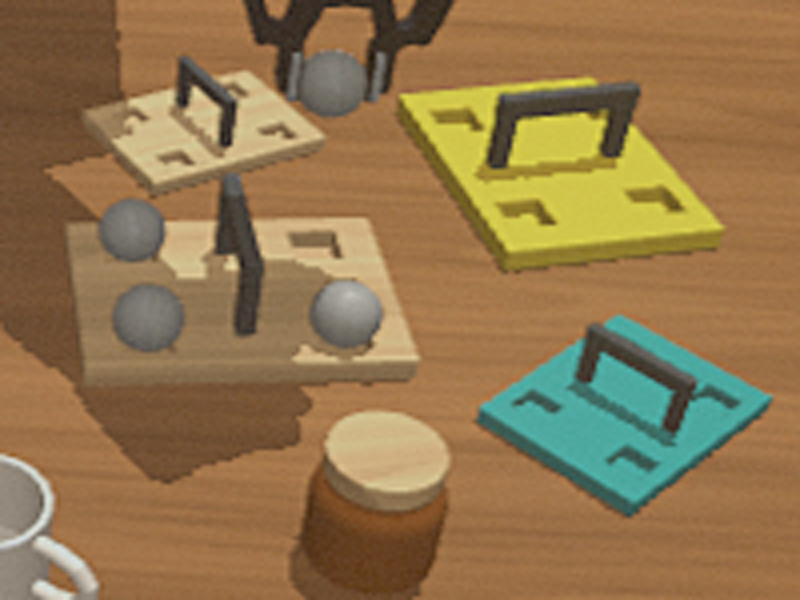

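View pics/si8c.png

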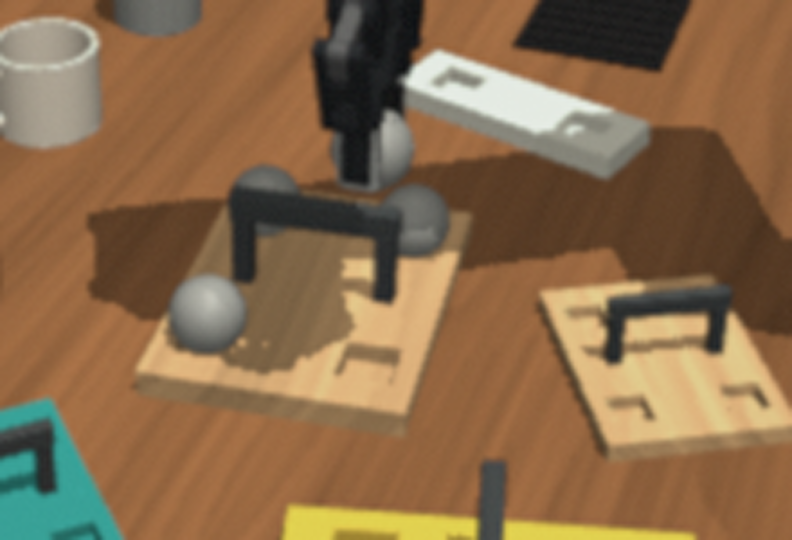

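```bash
sed -n '1,/^    return r.x/p' fit.py > fitlib.py
python3 - <<'E'
from fitlib import *
S5=((3.6,3.6),(180,180)); q=lambda n,S,p,l:(n,o(p,*S),l)
fit([q('scene',S1,(67,225),(-.075,-.1,.016)),q('scene',S1,(368,219),(-.075,.1,.016)),q('scene',S1,(417,360),(.075,.1,.016)),q('scene',S1,(83,375),(.075,-.1,.016)),
 q('side',S5,(137,375),(.075,.1,.016)),q('side',S5,(405,415),(-.075,.1,.016)),q('side',S5,(471,215),(-.075,-.1,.016)),
 q('scene',S1,(132,230),(-.046,-.06,.0306)),q('scene',S1,(346,313),(.046,.06,.0306)),q('scene',S1,(149,316),(.046,-.06,.0306)),q('side',S5,(208,314),(.046,.06,.0306)),q('side',S5,(415,220),(-.046,-.06,.0306))],[.526,.2,.1])
E
```

```text
('scene',) [0.5265 0.2018 0.1178] rms 0.6456953777842421
('side',) [0.5274 0.2026 0.1216] rms 0.4168167556935854
('scene', 'side') [0.5273 0.202  0.1191] rms 0.5652323309344239
[[-0.2, -0.2], [-0.2, -0.1], [0.5, 0.3], [0.5, -1.8], [-0.1, -0.9], [0.3, -0.3], [0.5, -0.4], [0.1, 0.5], [0.0, 0.6], [-0.2, 0.9], [0.1, 0.4], [-0.2, 0.6]]
```

The carrier moved slightly during the first placing, probably because a finger link touched the handle. All three placed balls are seated. For the last one I'll turn the jaws along the carrier's x, clear of the handle.

Call:
send_rows:
  targets:
    - [[-0.2, 0.5, 0, -0.18, 3], [-0.2, 0.5, 0, -0.36, 3], [-0.2, 0.5, 0, -0.54, 3], [-0.2, 0.5, 0, -0.72, 3], [-0.2, 0.5, 0, -0.9, 3], [-0.2, 0.5, 0, -1.08, 3], [-0.2, 0.5, 0, -1.26, 3], [-0.2, 0.5, 0, -1.42, 3], [-0.2, 0.5, 0, -1.518, 3], [-0.2, 0.5, 0, -1.518, 3], [-0.2, 0.5, 0, -1.518, 3]]

```text
clock: 13.35
eef_pos: [0.475, 0.2567, 0.1384]
tool_rot: [0.663, 0.749, 0.0, 0.0]
ft_force: [0.3, -1.0, -1.0]
grip_width: 0.0407
```

Run:
```python
from h import *
ob=bot.get_obs();snap('wrist','w9.png');e=ob['eef_pos'];print(e,ob['grip_width'],wproj(e+[0,0,.0108],ob))
x,y,a=.5273,.2018,.1195
c,s=np.cos(a),np.sin(a)
for l in ((.046,.06,.0306),(.046,-.06,.0306),(-.046,.06,.016),(-.046,-.06,.0306),(-.075,.1,.016),(.075,.1,.016)):
  print(l,wproj((x+c*l[0]-s*l[1],y+s*l[0]+c*l[1],l[2]),ob).round(1))
```

```text
[0.47502517 0.25666695 0.13840653] 0.04072850220659411 [287.65708239 280.82064598]
(0.046, 0.06, 0.0306) [397.  208.5]
(0.046, -0.06, 0.0306) [380.5 325.6]
(-0.046, 0.06, 0.016) [286.9 203.1]
(-0.046, -0.06, 0.0306) [286.7 328.6]
(-0.075, 0.1, 0.016) [251.6 156.3]
(0.075, 0.1, 0.016) [426.  159.8]
```

View pics/w9.png

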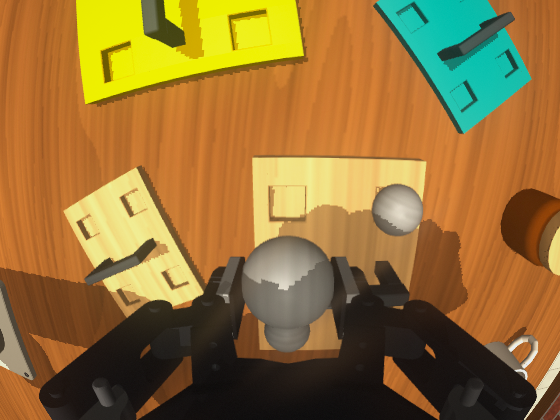

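Call:
send_rows:
  targets:
    - [[0, -0.1, -4, 0, 3], [0, -0.1, -7.5, 0, 3], [0, -0.1, -9.7, 0, 3], [0, -0.1, -11, 0, 3], [0, -0.1, -11.7, 0, 3], [0, -0.1, -11.8, 0, 3], [0, -0.1, -11.8, 0, 3]]

```text
clock: 14.28
eef_pos: [0.4752, 0.2561, 0.021]
tool_rot: [0.663, 0.749, 0.0, 0.0]
ft_force: [-0.7, -0.3, -0.6]
grip_width: 0.0413
```

Release, rise straight up, then shift back for a look.

Call:
send_rows:
  targets:
    - [[0, 0, -0.1, 0, 4.6], [0, 0, -0.1, 0, 5.4], [0, 0, -0.1, 0, 6], [0, 0, -0.1, 0, 6], [0, 0, 2, 0, 6], [0, 0, 6, 0, 6], [0, 0, 11, 0, 6], [0, 0, 16, 0, 6], [5, -6, 20, 0.18, 6], [5.3, -6, 21, 0.36, 7], [5.3, -6, 21, 0.54, 7], [5.3, -6, 21, 0.72, 7]]

```text
clock: 15.78
eef_pos: [0.5284, 0.1954, 0.2307]
tool_rot: [0.355, 0.935, 0.0, 0.0]
ft_force: [-0.6, -0.9, 0.1]
grip_width: 0.07
```

Call:
send_rows:
  targets:
    - [[0, 0, 0, 0.18, 7], [0, 0, 0, 0.36, 7], [0, 0, 0, 0.54, 7], [0, 0, 0, 0.72, 7], [0, 0, 0, 0.85, 7], [0, 0, 0, 0.85, 7]]

```text
clock: 16.52
eef_pos: [0.5278, 0.1959, 0.2302]
tool_rot: [-0.059, 0.998, -0.0, -0.0]
ft_force: [-0.3, -0.9, -0.3]
grip_width: 0.0702
```

Run:
```python
from h import *
ob=bot.get_obs();snap('wrist','w10.png');e=ob['eef_pos'];print(e,ob['tool_rot'],ob['grip_width'])
x,y,a=.5273,.2018,.1195
c,s=np.cos(a),np.sin(a)
for l in ((.046,.06,.0306),(.046,-.06,.0306),(-.046,.06,.0306),(-.046,-.06,.0306),(-.075,-.1,.016),(-.075,.1,.016),(-.05,0,.076),(.05,0,.076)):
  print(l,wproj((x+c*l[0]-s*l[1],y+s*l[0]+c*l[1],l[2]),ob).round(1))
a=snap('scene','sc10.png');
cv2.imwrite('pics/sc10c.png',cv2.resize(a[150:310,290:490,::-1],None,fx=4,fy=3.75,interpolation=2))
```

```text
[0.5278276  0.19592719 0.23024019] [-5.93111712e-02  9.98239540e-01 -2.54881946e-05 -7.55421590e-05] 0.07016573894039245
(0.046, 0.06, 0.0306) [346.8 224.4]
(0.046, -0.06, 0.0306) [240.3 224.6]
(-0.046, 0.06, 0.0306) [350.5 142.4]
(-0.046, -0.06, 0.0306) [237.2 142.2]
(-0.075, -0.1, 0.016) [203.2 116.3]
(-0.075, 0.1, 0.016) [383.5 116.8]
(-0.05, 0, 0.076) [295.1 141.6]
(0.05, 0, 0.076) [294.6 243.8]
```

View pics/w10.png

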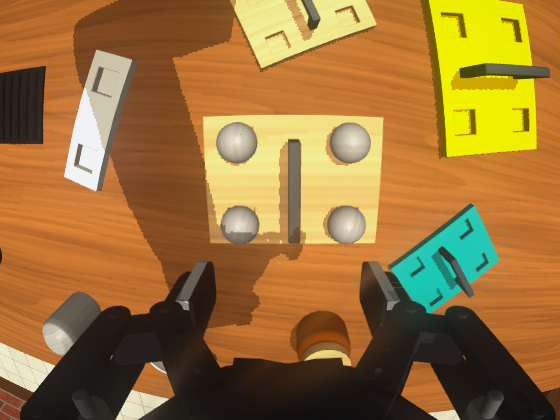

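View pics/sc10c.png

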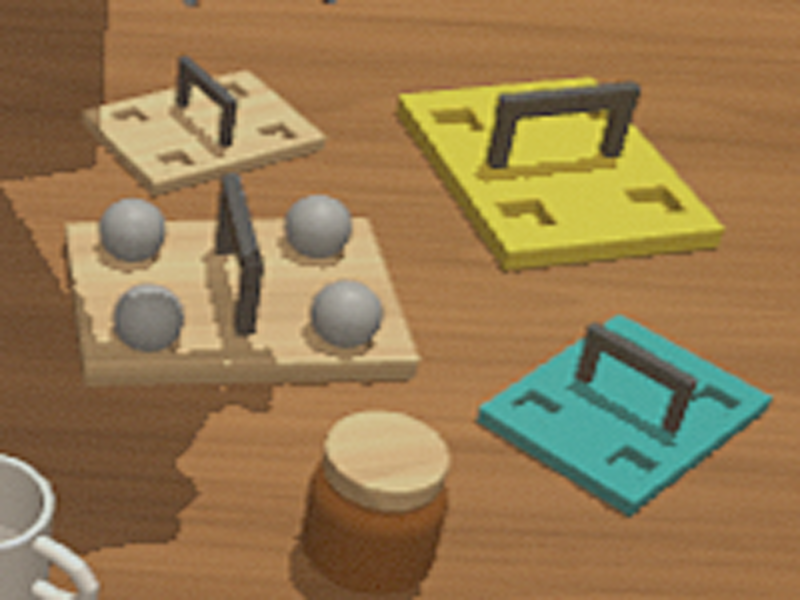

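Call:
send_rows:
  targets:
    - [[0, 0.6, -5, 0, 5], [0, 0.6, -10, 0, 5], [0, 0.6, -14, 0, 5], [0, 0.6, -17, 0, 5], [0, 0.6, -18.5, 0, 5], [0, 0.6, -18.5, 0, 5], [0, 0.6, -18.5, 0, 3], [0, 0.6, -18.5, 0, 1], [0, 0.6, -18.5, 0, 0], [0, 0.6, -18.5, 0, 0], [0, 0.6, -18.5, 0, 0], [0, 0.6, -18.5, 0, 0]]

```text
clock: 18.12
eef_pos: [0.5291, 0.2023, 0.047]
tool_rot: [-0.06, 0.998, 0.0, 0.002]
ft_force: [0.6, -1.2, 5.8]
grip_width: 0.0107
```

Run:
```python
from h import *
ob=bot.get_obs();snap('wrist','w11.png');print(ob['eef_pos'],ob['tool_rot'],ob['grip_width'],ob['ft_force'])
```

```text
[0.52912513 0.20231227 0.04695654] [-5.99830734e-02  9.98198071e-01  3.93190949e-04  1.57694653e-03] 0.01071957346195405 [ 0.58221566 -1.15826045  5.78884737]
```

View pics/w11.png

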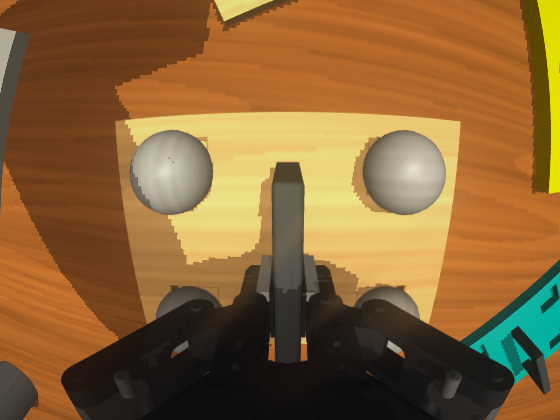

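Call:
send_rows:
  targets:
    - [[0, 0, 0.4, 0, 0], [0, 0, 0.9, 0, 0], [0, 0, 1.5, 0, 0], [0, 0, 2.2, 0, 0], [0, 0, 3, 0, 0], [0, 0, 3, 0, 0], [0, 0, 3, 0, 0]]

```text
clock: 19.05
eef_pos: [0.5278, 0.2019, 0.0753]
tool_rot: [-0.06, 0.998, -0.0, -0.0]
ft_force: [-0.7, 0.2, -6.5]
grip_width: 0.0106
```

Run:
```python
from h import *
ob=bot.get_obs();snap('wrist','w12.png');print(ob['eef_pos'],ob['tool_rot'],ob['grip_width'],ob['ft_force'],ob['ft_torque'])
b=snap('side','si12.png')
cv2.imwrite('pics/si12c.png',cv2.resize(b[150:330,180:400,::-1],None,fx=3.3,fy=3.3,interpolation=2))
```

```text
[0.52780133 0.20190249 0.07531387] [-6.00552722e-02  9.98195052e-01 -2.65463756e-05 -4.39081557e-05] 0.01056283515722619 [-0.68932657  0.21045063 -6.48235878] [-0.03429187 -0.02895866  0.00646302]
```

View pics/si12c.png

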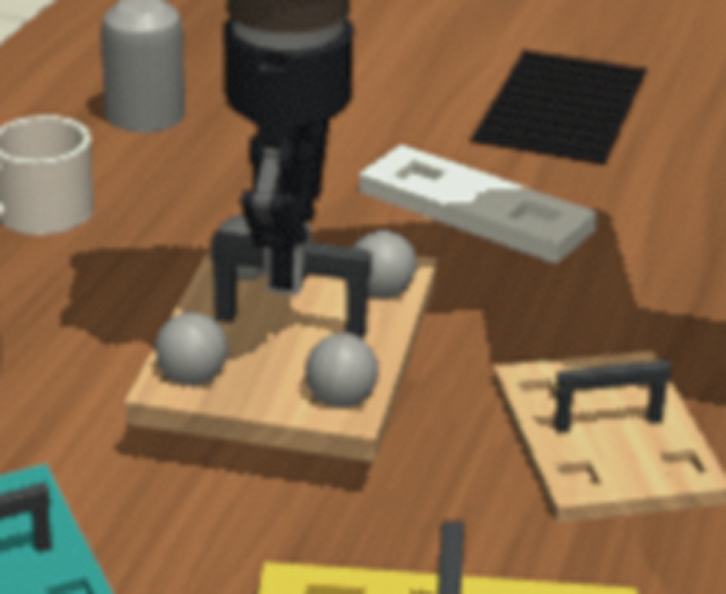

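View pics/w12.png

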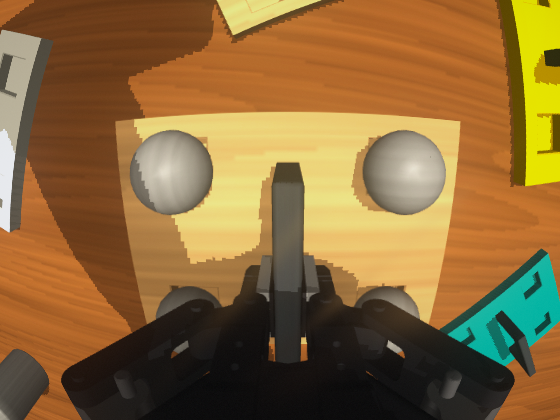

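Call:
send_rows:
  targets:
    - [[0, 0, 0.5, 0, 0], [0, 0, 1.5, 0, 0], [0, 0, 3, 0, 0], [0, 0, 5, 0, 0], [0, 0, 7.2, 0, 0], [0, 0, 9.5, 0, 0], [0, 0, 11.8, 0, 0], [0, 0, 13.8, 0, 0], [0, 0, 15.4, 0, 0], [0, 0, 16.5, 0, 0], [0, 0, 17, 0, 0], [0, 0, 17.2, 0, 0]]

```text
clock: 20.65
eef_pos: [0.5278, 0.2019, 0.2474]
tool_rot: [-0.06, 0.998, -0.0, -0.0]
ft_force: [0.2, 0.0, -7.0]
grip_width: 0.0111
```

Call:
send_rows:
  targets:
    - [[0, -0.4, 0, 0, 0], [-0.3, -1.3, 0, 0, 0], [-0.6, -2.8, 0, -0.01, 0], [-0.9, -4.8, 0, -0.015, 0], [-1.2, -7, 0, -0.02, 0], [-1.5, -9.4, 0, -0.025, 0], [-1.8, -11.8, 0, -0.03, 0], [-2.1, -14, 0, -0.035, 0], [-2.4, -16, 0, -0.04, 0], [-2.6, -17.6, 0, -0.04, 0], [-2.8, -18.8, 0, -0.045, 0], [-2.9, -19.4, 0, -0.05, 0]]

```text
clock: 22.15
eef_pos: [0.4987, 0.0072, 0.2474]
tool_rot: [-0.035, 0.999, 0.0, 0.0]
ft_force: [-1.5, 0.2, -7.1]
grip_width: 0.0112
```

Call:
send_rows:
  targets:
    - [[0, -0.6, 0, 0, 0], [-0.4, -1.8, 0, -0.005, 0], [-0.8, -3.6, 0, -0.01, 0], [-1.2, -6, 0, -0.015, 0], [-1.6, -8.6, 0, -0.02, 0], [-2, -11.4, 0, -0.025, 0], [-2.5, -14.2, 0, -0.03, 0], [-3, -17, 0, -0.035, 0], [-3.4, -19.6, 0, -0.04, 0], [-3.7, -21.8, 0, -0.045, 0], [-3.9, -23.4, 0, -0.05, 0], [-4.0, -24.4, 0, -0.053, 0]]

```text
clock: 23.65
eef_pos: [0.4585, -0.2371, 0.2472]
tool_rot: [-0.008, 1.0, 0.0, -0.0]
ft_force: [-0.3, -0.9, -6.4]
grip_width: 0.0109
```

Call:
send_rows:
  targets:
    - [[0, -0.3, 0, 0, 0], [0, -0.6, 0, 0, 0], [0, -0.7, 0, 0, 0], [0, -0.7, 0, 0, 0], [0, -0.7, 0, 0, 0], [0, -0.7, 0, 0, 0]]

```text
clock: 24.4
eef_pos: [0.459, -0.2429, 0.2474]
tool_rot: [-0.009, 1.0, -0.0, 0.0]
ft_force: [-0.4, -0.7, -7.9]
grip_width: 0.011
```

Run:
```python
from h import *
ob=bot.get_obs();snap('wrist','w13.png');print(ob['eef_pos'],ob['tool_rot'],ob['grip_width'],ob['ft_force'],ob['ft_torque'])
a=snap('scene','sc13.png');b=snap('side','si13.png')
cv2.imwrite('pics/sc13c.png',cv2.resize(a[80:240,90:290,::-1],None,fx=4,fy=3.75,interpolation=2))
cv2.imwrite('pics/si13c.png',cv2.resize(b[80:240,280:480,::-1],None,fx=4,fy=3.75,interpolation=2))
```

```text
[ 0.45895818 -0.24288444  0.24735726] [-8.76313571e-03  9.99961602e-01 -1.04444830e-05  3.88491099e-05] 0.01100872096712254 [-0.44393587 -0.69131894 -7.89460597] [-0.03436084 -0.08177911 -0.0367741 ]
```

View pics/sc13c.png

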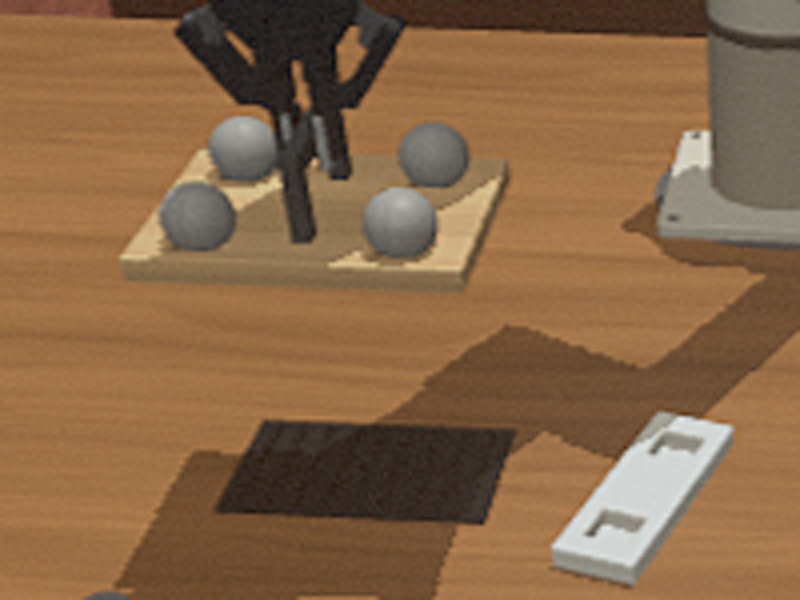

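View pics/si13c.png

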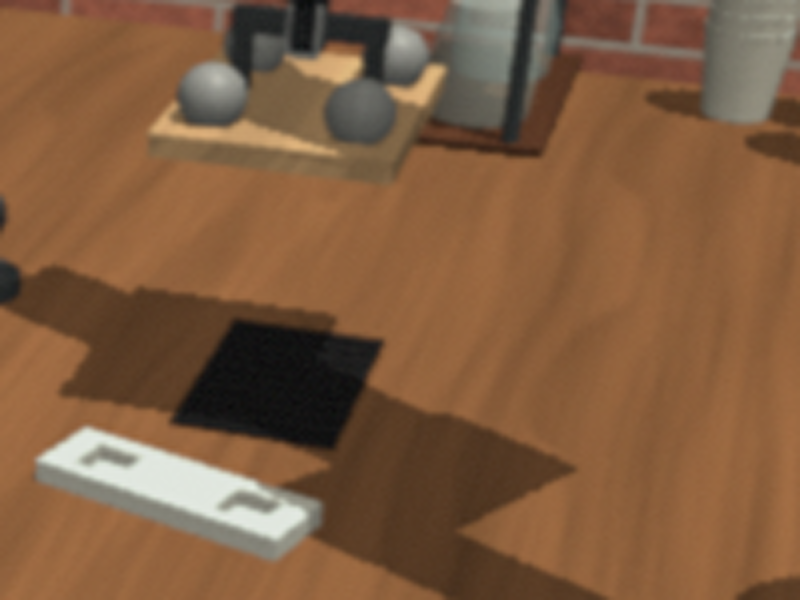

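View pics/w13.png

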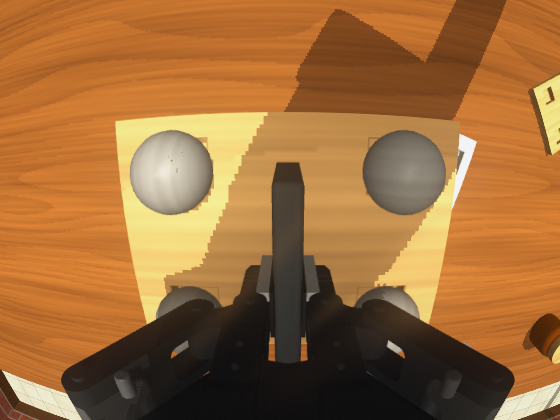

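Run:
```python
from fitlib import *
SA=((4,3.75),(90,80)); SB=((4,3.75),(280,80))
t=.016;bz=.0306
P=[('scene',SA,(197,150),(-.075,-.1,t)),('scene',SA,(508,163),(-.075,.1,t)),('scene',SA,(468,270),(.075,.1,t)),('scene',SA,(125,260),(.075,-.1,t)),('scene',SA,(125,278),(.075,-.1,0)),('scene',SA,(463,288),(.075,.1,0)),
('scene',SA,(243,149),(-.046,-.06,bz)),('scene',SA,(434,155),(-.046,.06,bz)),('scene',SA,(198,216),(.046,-.06,bz)),('scene',SA,(399,222),(.046,.06,bz)),
('side',SB,(150,135),(.075,.1,t)),('side',SB,(396,165),(-.075,.1,t)),('side',SB,(447,66),(-.075,-.1,t)),('side',SB,(150,155),(.075,.1,0)),('side',SB,(393,182),(-.075,.1,0)),('side',SB,(212,95),(.046,.06,bz)),('side',SB,(360,112),(-.046,.06,bz))]
def f(x):
    R=Rot.from_euler('xyz',x[3:]).as_matrix()
    return np.concatenate([proj(n,R@np.array(l)+x[:3])-o(p,*S) for n,S,p,l in P])
r=least_squares(f,[.456,-.244,.2,0,0,0],loss='soft_l1'); print(r.x,np.sqrt(np.mean(r.fun**2))); print(r.fun.reshape(-1,2).round(1).tolist())
print(np.sqrt(np.diag(np.linalg.inv(r.jac.T@r.jac)))*.6)
```

```text
[ 0.4574 -0.2433  0.2017 -0.0072 -0.0073  0.0293] 0.5915598965883668
[[0.5, -0.1], [-0.0, -1.0], [-1.3, -0.2], [-1.4, -0.7], [-0.0, 0.6], [0.6, 1.0], [0.2, 0.5], [0.1, 0.5], [0.1, 0.1], [0.7, 0.2], [0.0, -0.9], [0.2, -0.9], [-0.5, -0.5], [-0.3, -0.0], [0.2, 0.9], [0.4, 0.2], [0.5, 0.3]]
[0.0007 0.0006 0.0006 0.0061 0.0076 0.0066]
```

Call:
send_rows:
  targets:
    - [[-0.1, 0, -0.1, -0.004, 0], [-0.2, 0, -0.1, -0.004, 0], [-0.2, 0, -0.1, -0.004, 0], [-0.2, 0, -0.1, -0.004, 0], [-0.2, 0, -0.1, -0.004, 0], [-0.2, 0, -0.1, -0.004, 0], [-0.2, 0, -0.1, -0.004, 0], [-0.2, 0, -0.1, -0.004, 0]]

```text
clock: 25.55
eef_pos: [0.4569, -0.243, 0.2463]
tool_rot: [-0.007, 1.0, -0.0, 0.0]
ft_force: [-0.5, -0.0, -7.0]
grip_width: 0.0111
```

Run:
```python
from h import *
ob=bot.get_obs();print(ob['eef_pos'],ob['tool_rot'],ob['grip_width'],ob['ft_force'],abs(ob['joint_vel']).max())
snap('scene','sc14.png')
```

```text
[ 0.45692122 -0.24304503  0.24632495] [-6.62226300e-03  9.99978072e-01 -6.54625168e-06  2.11895141e-05] 0.011095938221351841 [-0.46215738 -0.0228038  -7.0175913 ] 0.0019704144682796414
```

View pics/sc14.png

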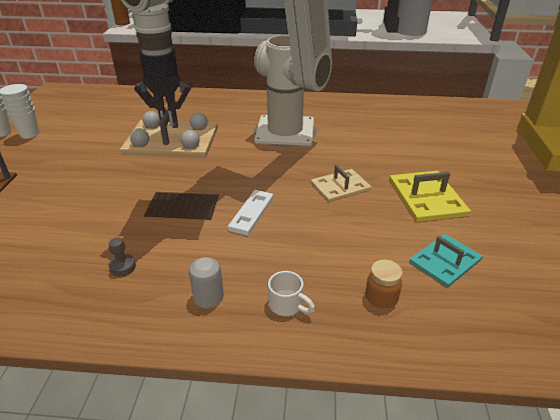

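The scene shows the carrier held over the mat at (170,138) with four balls, and the bystanders where they were. Handing in.

```bash
python3 -c "
from workcell import bot
print(bot.job_done())"
```

```text
the job is handed in; nothing more can be done
None
```

I put both balls from the rest into the two empty wells of the large wooden carrier while it stood on the counter. I then lifted it by the bar handle and handed the job in at about 25.6 s, still holding it over the mat.

**Last pose check:** I fitted the carrier's pose from the scene and side pictures just before a final trim of 2 mm in x and 1 mm down. After the trim I did not fit it again; I only checked the tool pose and one scene picture.
- **Position:** the centre was 1–2 mm from the mat's centre before the trim, which was meant to remove that.
- **Height:** the underside was about 20.2 cm up before the trim, so about 20 cm after it.
- **Level:** within about 0.4°, which is about as fine as the fit can tell.
- **Still:** the fastest joint moved at 0.002 rad/s, and the steady load was about 7 N.
- **Balls and bystanders:** all four balls were in their wells. The shaker, mug, jar and tamper were where they started.

**Disagreements and mishaps:**
- **Turn against the mat:** the picture fit gave 0.029 rad (± 0.007) and the tool pose about 0.017, against 0.017 for the mat. That is under 1° either way.
- **Carrier nudged:** it slid about 7 mm and turned about 0.05 rad when I placed the first ball, probably because a finger link touched the handle. I measured it again and placed the second ball with the jaws turned. It did not move noticeably after that.
- **Grip reading:** the fingers read 41 mm on the 44 mm balls, but both held firmly.

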